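# Close the stoneware food box: hook the lid's claws, then snap its three tabs

### The job

Put the loose teal lid on the blue-grey stoneware food box and close it for the fridge: hook the two claws on its back edge into the slots of the box's back wall from inside, lay it down flush on the rim, then press the left, front and right orange tabs down, in any order, until each one has clicked and stays down. Press gently, with no more than 40 N on a tab, do not shove the box more than about 5 cm from its place, and leave the tin, the timer, the two spice jars and the lemon where they are.

Things in the scene. Friction and masses are not known exactly. Their poses are not given: they have to be found in the camera images.
- crock: blue-grey stoneware food box, open on top, 150 (x) x 120 (y) x 72 high, 1.6 kg with the sachets in it, loose on the counter (about 8 N sideways slides it). Origin: centre of its underside; z up, +x to its back wall. Walls 5, mouth 140 x 110, rim at z 72. On the left (+y), front (-x) and right (-y) walls a catch bead 40 long stands out 6, lower edge near z 57: a snap tab catches under it.
- lid: teal lid, plate 154 x 126, z 16 to 20, its back edge at x 73; 0.24 kg, loose, right side up. Origin: centre of its skirt's underside; z up, +x to the edge with the claws. Tapered skirt z 0 to 16: 102 wide at the bottom, 108 at the top; front at x -62 (bottom) to -67, back at x 66. Closed, the plate lies on the rim: lid origin at (0, 0, 56) in the box's frame, same x axis, play 3 in x, 1.5 in y.
- handle (a point): middle of the bridge handle's bar on the lid, at (0, 0, 49) in the lid's frame: bar 18 thick along the lid's x, 72 long along y, 18 high, held by a post at either end. Grip it across its 18 mm, fingers closing along the lid's x. Axes as the lid's.
- claw_left (a point): tip of the claw at the +y side of the lid's back edge, at (77, 28, 5) in the lid's frame: a tongue 22 wide, 4 thick with a round tip, standing out 11 beyond the skirt and 4 beyond the plate, its top 9 below the plate's underside.
- claw_right (a point): tip of the other claw, the same at (77, -28, 5) in the lid's frame.
- slot_left (a point): slot at the +y side of the box's back wall, middle of its opening on the inner face, at (70, 28, 59) in the box's frame: 30 wide, 14 high (z 52 to 66). Above it the rim is a bar 6 high, 5 thick; the claw goes under it from inside. A lid set down level lands with its claws on this bar; tilted about 15 degrees (0.26 rad), claws low and front high, then pushed back and laid down, it hooks in.
- slot_right (a point): the other slot, the same at (70, -28, 59) in the box's frame.
- tab_left (a joint): orange snap tab on the lid's +y side: tongue 36 wide, 30 long on a sprung hinge 40 from the lid's middle. Radians pressed down: 0 free (outer end raised 35 degrees; it springs right back up until it has caught), 0.62 level. At its end hangs a springy barbed leg; pressed with 4 to 17 N its barb snaps under the bead, and let go it stays down by itself. It cracks above 40 N.
- tab_front (a joint): the same snap tab on the lid's front (-x) edge, hinge 55 from the lid's middle; same values. The hand-made beads are uneven by up to 2 mm, so each tab clicks in at a depth of its own, between 0.55 and 0.73 rad, and comes up hard on the bead's sill 1 to 2 mm deeper: press by feel.
- tab_right (a joint): the same snap tab on the lid's -y side, hinge 40 from the lid's middle; same values.
- tab_left_pad (a point): top of the ribbed pad of the left tab, where to press straight down; it moves with the tab. 22 out from the hinge line (z 23 in the lid's frame); with the tab level it is at (0, 62, 27) in the lid's frame, with the tab free about 13 higher.
- tab_front_pad (a point): the same on the front tab; level at (-77, 0, 27) in the lid's frame.
- tab_right_pad (a point): the same on the right tab; level at (0, -62, 27) in the lid's frame.
- peas: food tin, 75 across, 110 high, back right. Bystander; origin at its underside.
- timer: red and white kitchen timer, 57 across, 47 high, along the back edge. Bystander; origin at its underside.
- jar_red_cap: spice jar with a red cap, 45 across, 106 high, along the back edge. Bystander; origin at its underside.
- jar_white_cap: spice jar with a white cap, 43 across, 100 high, along the back edge. Bystander; origin at its underside.
- lemon: yellow lemon, 71x53x51, near the front of the counter. Bystander; origin at its underside.

How it is judged:
By the outcome, as a careful person would: the job done as asked, in the order asked, and still so for the second after the job is handed in, with the robot touching nothing.
It also fails if it takes over 58 s, if anything falls off the work surface, if the arm or the gripper's body presses on something with over 40 N, if the wrist force passes 120 N, or if a joint passes its speed limit or range.

### The arm

A 6-joint arm with a two-finger parallel gripper is mounted at the origin on a cart in front of the work surface, level with it; the furniture and walls round the work are solid. World frame = base frame: x ahead of the robot, y to its left, z up, the work surface at z = 0. Lengths are in m, angles in rad, forces in N, time in s.
With the tool pointing down it reaches from about 0.225 to 0.875 m from the base axis. Payload 3.4 kg.
Tool frame: the origin (TCP) lies at the centre of the arm's flange, where the gripper is bolted on; the fingertips stand 173 mm ahead of it and the grasp point (between the pads) lies ahead of it (r.tcp_to_grasp is the z of the grasp point in the tool frame, in m); z points along the fingers, y is the line along which they close (so a half turn about z gives the same grasp; the last joint's range is limited). The gripper opens to 85 mm and grips with 20 to 120 N. Pads are 22 mm wide; open, the fingers measure 114 mm over their backs; the gripper's body (76 mm by 85 mm) begins 54 mm behind the grasp point. The pads swing forward as they close: fully open they stand 13 mm farther back than shut.
Start: joints at [-1.226, 0.276, 1.505, -0, 1.361, -0.121], TCP at [0.258, -0.514, 0.405] pointing down, gripper open.
Joint ranges: [-2.89, 2.89], [-0.75, 2.08], [0.22, 2.7], [-1.18, 4.32], [0.11, 2.71], [-2.7, 2.7]. Speed limits (rad/s): [2.57, 2.57, 3.14, 3.14, 3.14, 3.14].

### API

Orientations are given as a rotation vector (axis times angle).
In Python, from cell import r gives the robot as it stands. Calls block until the motion is done:
- r.reach(position, orientation): joint-space move of the TCP to a pose.
- r.line_to(position, attitude=None, max_speed=0.15): straight line of the TCP; attitude=None keeps the orientation; max_speed is the mean speed in m/s.
- r.set_joints(angles): joint-space move.
- r.set_gripper(opening, force=None): opening from 0.0 (shut) to 1.0 (fully open); force is the grip in N (None keeps the last); returns when the fingers have stopped.
- r.dwell(seconds).
- r.inverse_kinematics(position, orientation): joint angles nearest the present ones, or None.
- r.read_state(): the state.
- r.grab_frame(name): name is "scene" or "top" or "wrist"; returns a dict with "color" (384x512x3 uint8, red, green, blue), "camera_matrix" (3x3 intrinsics, pixels), "xyz" and "rotation" of the camera in the world; the wrist camera has in their place "mount" (4x4, takes a point from camera to tool coordinates, whose origin is the TCP and whose axes are the flange's). Camera axes: x right, y down, z forward; pixel columns grow to the right and rows downward; lengths in m; the calibration is good to about 2 mm. A picture is of the moment at which its call begins: read the wrist's pose just before it. There is no depth.
A pose or a line that the arm cannot do raises r.MotionError and nothing moves.
- r.hand_in(): hands the job in; it is judged then, once.
The state is a dict: "time_s": time; "joints": joint angles; "dq": joint speeds; "tau": joint torques, N m; "ee_pos": TCP position; "eef_rot": TCP orientation; "wrist_force": force on the tool from outside, world axes, zero at the start; "torque": the same for the moment, N m; "grip_width": opening from 0.0 (shut) to 1.0 (fully open); "finger_force": force on a finger pad.
Only numpy, scipy, OpenCV 4.12 (cv2) and the standard library are available. Lean on these libraries where they do the work, as an engineer would, in place of code of your own. Each camera call takes 0.05 s, during which the arm holds its last target. There are 200 camera calls.

## Working session

There is one attempt and no reset: what is moved stays moved. The work goes in short steps, each a Python script; the robot and the scene stay as the last script left them, time stands still between calls to the robot, and variables do not carry over. Pictures are saved under pics/ and viewed, at most 10 in all, crops included, and the job is handed in when it is done.

```bash
ls; mkdir -p pics; python3 - <<'E'
from cell import r
import cv2,numpy as np,pickle
s=r.read_state();print(s,r.tcp_to_grasp)
d={}
for n in("top","scene"):
    f=r.grab_frame(n);d[n]=f;print(n,f["camera_matrix"].tolist(),f["xyz"],f["rotation"])
pickle.dump(d,open("f0.pkl","wb"))
im=np.hstack([d["top"]["color"],d["scene"]["color"]])[:,:,::-1]
cv2.imwrite("pics/top0.png",d["top"]["color"][:,:,::-1]);cv2.imwrite("pics/scene0.png",d["scene"]["color"][:,:,::-1])
E
```

```text
pics
{'time_s': 0.0, 'joints': array([-1.22595038e+00,  2.76614840e-01,  1.50615823e+00, -2.10871212e-05,
        1.36067836e+00, -1.20977630e-01]), 'dq': array([ 0.00055182, -0.00056874, -0.00066729,  0.00099957,  0.00085048,
        0.00056091]), 'tau': array([-2.66082010e-03, -4.16777444e+01, -2.45810223e+01, -3.89056540e-04,
        1.10517890e-02, -2.57092395e-06]), 'ee_pos': array([ 0.25819712, -0.51353201,  0.40381809]), 'eef_rot': array([-3.05496812e+00, -7.24697156e-01,  3.58114031e-04]), 'wrist_force': array([-0.08018782, -0.30505468,  1.41080133]), 'torque': array([-0.01562353, -0.00762743,  0.01002453]), 'finger_force': 0.0, 'grip_width': 1.0009011100095289} 0.1547
top [[365.78627113266305, 0.0, 259.4559437603346], [0.0, 365.78627113266305, 186.2001945860999], [0.0, 0.0, 1.0]] [ 0.42196271 -0.05661844  1.02824706] [-2.11997754  2.16614099 -0.15352937]
scene [[461.09445402809945, 0.0, 253.80725118081344], [0.0, 461.09445402809945, 194.6674938744414], [0.0, 0.0, 1.0]] [-0.13820452  0.69587023  1.15671853] [-0.96982276  2.49537524 -0.98302949]
```

View pics/top0.png

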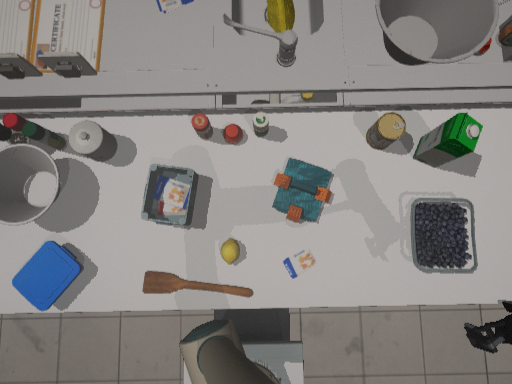

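View pics/scene0.png

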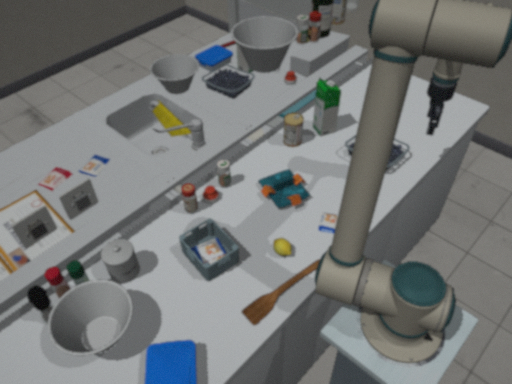

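```bash
cat > h.py <<'E'
import numpy as np,cv2,pickle
from scipy.spatial.transform import Rotation as R
def cam(f,tool=None):
    K=np.array(f["camera_matrix"])
    if "mount" in f:
        T=tool@np.array(f["mount"]);return K,T[:3,3],T[:3,:3]
    return K,np.array(f["xyz"]),R.from_rotvec(f["rotation"]).as_matrix()
def ray(f,uv,z,tool=None):
    K,c,M=cam(f,tool);uv=np.atleast_2d(uv).astype(float)
    d=np.c_[uv,np.ones(len(uv))]@np.linalg.inv(K).T@M.T
    return c+d*((z-c[2])/d[:,2:])
def proj(f,P,tool=None):
    K,c,M=cam(f,tool);q=(np.atleast_2d(P)-c)@M@K.T
    return q[:,:2]/q[:,2:]
def toolT(s):
    T=np.eye(4);T[:3,:3]=R.from_rotvec(s["eef_rot"]).as_matrix();T[:3,3]=s["ee_pos"];return T
E
python3 - <<'E'
from h import *
d=pickle.load(open("f0.pkl","rb"));f=d["top"]
im=f["color"]
print(ray(f,[[303,190],[171,195]],0.0), cam(f)[2])
hsv=cv2.cvtColor(im,cv2.COLOR_RGB2HSV)
for p in [(190,290),(195,283),(212,320)]:print(hsv[p[0],p[1]])
om=cv2.inRange(hsv,(3,130,90),(16,255,255));om[:, :255]=0;om[:,345:]=0;om[:150]=0;om[235:]=0
n,l,st,ce=cv2.connectedComponentsWithStats(om);print([(st[i].tolist(),ce[i]) for i in range(1,n) if st[i,4]>15])
c=im[145:235,135:345][:,:,::-1]
c=cv2.resize(c,None,fx=3.8,fy=3.8,interpolation=cv2.INTER_CUBIC);cv2.imwrite("pics/c1.png",c)
E
```

```text
[[ 0.56070191 -0.17728977  0.        ]
 [ 0.55459031  0.19721678  0.        ]] [[-0.02112593 -0.98897702  0.14655425]
 [-0.99976115  0.02171827  0.00244267]
 [-0.00559865 -0.14646765 -0.98919962]]
[96 92 89]
[ 95 108 111]
[15  5 98]
[([274, 174, 17, 15, 169], array([282.10059172, 180.24852071])), ([315, 187, 16, 15, 168], array([322.58928571, 194.16666667])), ([286, 205, 16, 17, 172], array([293.9244186 , 212.98255814]))]
```

View pics/c1.png

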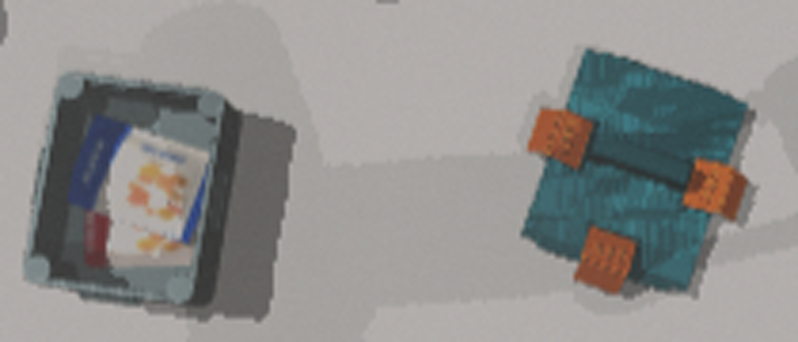

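```bash
cat >> h.py <<'E'
def down(psi,tilt=0.0):
    # tool y along yaw psi; tilt>0 lowers the +psi side (rotation about horizontal axis (-s,c,0) by +tilt)
    c,s=np.cos(psi),np.sin(psi)
    M=np.array([[-s,c,0],[c,s,0],[0,0,-1.]]).T
    return R.from_rotvec(tilt*np.array([-s,c,0]))*R.from_matrix(M)
E
python3 - <<'E'
from h import *
from cell import r
p=[0.50,0.17,0.42]
r.reach(p,down(0.2).as_rotvec())
s=r.read_state();f=r.grab_frame("wrist");f["T"]=toolT(s)
print(f["mount"],f["camera_matrix"],s["joints"],s["time_s"])
pickle.dump(f,open("w1.pkl","wb"));cv2.imwrite("pics/w1.png",f["color"][:,:,::-1])
E
```

```text
[[-6.68229216e-04 -9.62717009e-01 -2.70509729e-01  6.79345088e-02]
 [ 9.99999501e-01 -8.44220587e-04  5.34238219e-04 -6.24892945e-05]
 [-7.42690103e-04 -2.70509237e-01  9.62717093e-01  3.00047369e-02]
 [ 0.00000000e+00  0.00000000e+00  0.00000000e+00  1.00000000e+00]] [[314.2937874    0.         255.89637632]
 [  0.         314.2937874  196.49776205]
 [  0.           0.           1.        ]] [ 1.94649230e-01  1.96732773e-01  1.57522609e+00 -4.09884176e-04
  1.36964748e+00 -4.02053057e-03] 2.6667
```

View pics/w1.png

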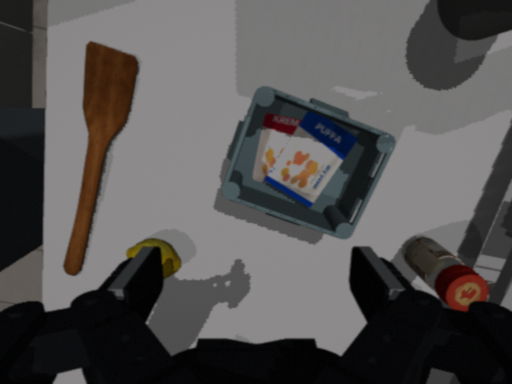

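```bash
python3 - <<'E'
from h import *
from cell import r
f=pickle.load(open("w1.pkl","rb"))
print(ray(f,[[265,96],[386,143],[345,230],[231,189]],0.072,f["T"]))
r.reach([0.54,-0.20,0.38],down(-0.3).as_rotvec())
s=r.read_state();g=r.grab_frame("wrist");g["T"]=toolT(s)
print(s["joints"],s["time_s"])
pickle.dump(g,open("w2.pkl","wb"))
a=cv2.resize(f["color"][75:255,210:410],None,fx=3,fy=3,interpolation=cv2.INTER_CUBIC)
b=cv2.resize(g["color"],None,fx=.9,fy=.9)[:,100:360]
cv2.imwrite("pics/a.png",a[:,:,::-1]);cv2.imwrite("pics/w2.png",g["color"][:,:,::-1])
E
```

```text
[[0.4934837  0.24860324 0.072     ]
 [0.6216665  0.22850809 0.072     ]
 [0.6067657  0.13020659 0.072     ]
 [0.47760817 0.15106144 0.072     ]]
[-4.74264576e-01  2.91373017e-01  1.54465158e+00  8.29083497e-04
  1.30553597e+00 -1.75462743e-01] 4.1167
```

View pics/a.png

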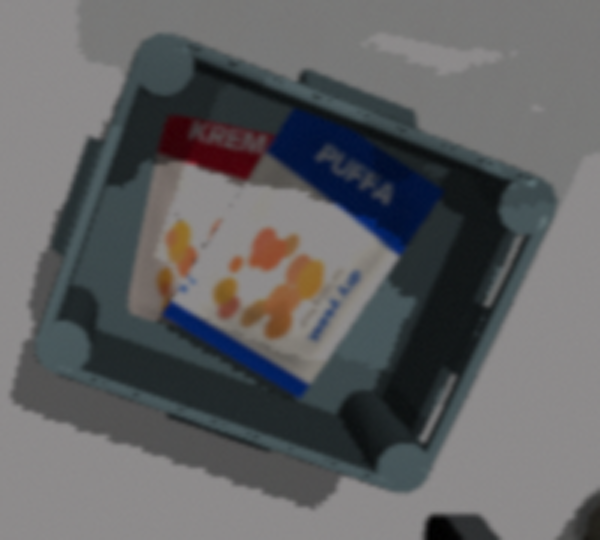

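View pics/w2.png

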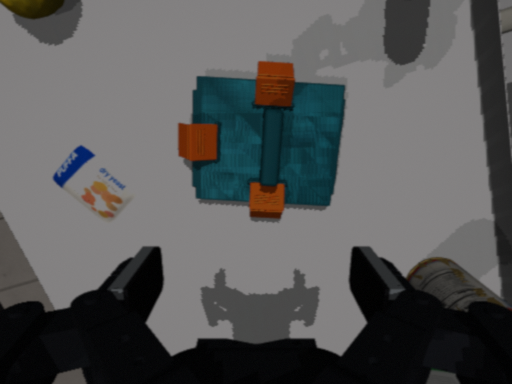

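```bash
python3 - <<'E'
from h import *
w1=pickle.load(open("w1.pkl","rb"));w2=pickle.load(open("w2.pkl","rb"));top=pickle.load(open("f0.pkl","rb"))["top"]
# box
P=ray(w1,[[265,97],[385.3,143.3],[344.3,230.7],[231.7,190]],0.072,w1["T"]);print("box",P.mean(0))
# box posts in top: crop px/3.8+(135,145)
Q=ray(top,np.array([[70,86],[211,103],[181,289],[38,268]])/3.8+[135,145],0.072)
print("boxtop",Q.mean(0),Q.tolist())
def lid(f,T,roi):
    hsv=cv2.cvtColor(f["color"],cv2.COLOR_RGB2HSV)
    m=cv2.inRange(hsv,(85,110,40),(102,255,255));x0,y0,x1,y1=roi;k=np.zeros_like(m);k[y0:y1,x0:x1]=m[y0:y1,x0:x1]
    k=cv2.morphologyEx(k,cv2.MORPH_OPEN,np.ones((3,3)))
    c=max(cv2.findContours(k,0,1)[0],key=cv2.contourArea)[:,0]
    W=ray(f,c,0.020,T)[:,:2]
    print(c.min(0),c.max(0),cv2.minAreaRect(W.astype(np.float32)*1000))
    o=cv2.inRange(hsv,(3,130,60),(16,255,255));k=np.zeros_like(o);k[y0:y1,x0:x1]=o[y0:y1,x0:x1]
    n,l,st,ce=cv2.connectedComponentsWithStats(k)
    for i in range(1,n):
        if st[i,4]>100: print("tab",ce[i],st[i],ray(f,ce[i],0.033,T))
lid(w2,w2["T"],(150,40,380,230));lid(top,None,(255,150,345,235))
P=ray(w2,[[198,77],[345,86],[331,206],[197,200]],0.020,w2["T"]);print(P)
E
```

```text
box [0.54987453 0.18880089 0.072     ]
boxtop [0.54856515 0.18764832 0.072     ] [[0.6198990224668793, 0.2274367105372352, 0.07199999999999995], [0.605565673550964, 0.12830757706588575, 0.07199999999999995], [0.4761326769564561, 0.14807907450548385, 0.07199999999999995], [0.49266321706439786, 0.2467699246408635, 0.07199999999999995]]
[193  77] [263 200] ((522.5829467773438, -157.55970764160156), (125.18473052978516, 71.81031036376953), 69.74308776855469)
tab [274.27179487  83.32051282] [ 255   61   40   45 1560] [[ 0.58418759 -0.11729638  0.033     ]]
tab [197.76183432 141.34911243] [ 179  123   39   38 1352] [[ 0.49583947 -0.14723682  0.033     ]]
tab [266.13830755 200.19654231] [ 249  182   36   36 1099] [[ 0.54353029 -0.22608982  0.033     ]]
[285 168] [303 179] ((605.7996215820312, -152.42684936523438), (54.98128128051758, 19.47683334350586), 65.10120391845703)
tab [282.10059172 180.24852071] [274 174  17  15 169] [[ 0.58462189 -0.11691087  0.033     ]]
tab [322.58928571 194.16666667] [315 187  16  15 168] [[ 0.54356281 -0.22658077  0.033     ]]
tab [293.9244186  212.98255814] [286 205  16  17 172] [[ 0.49373938 -0.14632518  0.033     ]]
[[ 0.51494867 -0.08875966  0.02      ]
 [ 0.65160102 -0.13975887  0.02      ]
 [ 0.6091302  -0.25732004  0.02      ]
 [ 0.47061604 -0.20728959  0.02      ]]
```

```bash
cat >> h.py <<'E'
BOX=np.array([.5493,.1884,0]);BY=-.155
ZG=.049+.1547
def boxpose(ox,oz,th,oy=0.,dy=0.):
    """TCP pose for the lid origin at (ox,oy,oz) m in box frame, pitched th (claws low)"""
    Rb=R.from_rotvec([0,0,BY]);Rl=R.from_rotvec([0,0,BY])*R.from_rotvec([0,th,0])
    p=BOX+Rb.apply([ox,oy,oz])+Rl.apply([0,dy,ZG])
    return p,down(BY,th).as_rotvec()
E
python3 - <<'E'
from h import *
from cell import r
w2=pickle.load(open("w2.pkl","rb"));print(ray(w2,[[272,107],[272,145],[270,187]],.058,w2["T"]))
yaw=-.354;p=np.array([.563,-.1728,ZG])
r.set_gripper(0.55)
r.reach(p+[0,0,.06],down(yaw).as_rotvec())
r.line_to(p,max_speed=.1)
s=r.read_state();b=s["wrist_force"];print(s["ee_pos"],b)
r.set_gripper(0.0,force=70)
s=r.read_state();print(s["grip_width"],s["finger_force"],s["wrist_force"]-b,s["torque"],s["time_s"])
r.line_to(p+[0,0,.14],max_speed=.2)
s=r.read_state();print(s["grip_width"],s["finger_force"],s["wrist_force"]-b,s["torque"],s["time_s"])
f=r.grab_frame("wrist");f["T"]=toolT(s);pickle.dump(f,open("w3.pkl","wb"));cv2.imwrite("pics/w3.png",f["color"][:,:,::-1])
E
```

```text
[[ 0.57477692 -0.13720691  0.058     ]
 [ 0.56526062 -0.1695826   0.058     ]
 [ 0.55217022 -0.20732779  0.058     ]]
[ 0.56340951 -0.17311905  0.20451505] [0.48126571 0.51441044 0.06879287]
0.19718125539449988 69.22507882118225 [-0.87474799  0.02644302  4.98109275] [ 0.03946209  0.14304917 -0.03923417] 6.3083
0.19900760162409825 68.39314341545105 [-0.79370163 -0.25055667 -3.41467276] [-0.02254676 -0.03925959  0.01467422] 7.1583
```

View pics/w3.png

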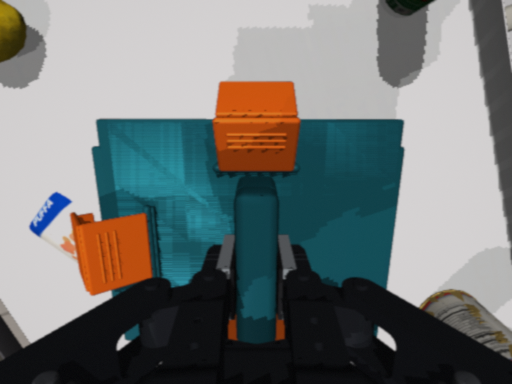

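```bash
python3 - <<'E'
from h import *
f=pickle.load(open("w3.pkl","rb"));print(f["T"][:3,3],"cmd z",ZG+.14)
I=np.eye(4);g=dict(f)
hsv=cv2.cvtColor(f["color"],cv2.COLOR_RGB2HSV);m=cv2.inRange(hsv,(85,110,30),(102,255,255))
t=[(c,np.flatnonzero(m[60:,c])[0]+60) for c in range(110,205,10)]+[(c,np.flatnonzero(m[60:,c])[0]+60) for c in range(310,395,10)]
print(t)
P=ray(g,np.array(t)-[0,.5],.2045-.020,I);print(P[:,0].round(4),P[:,1].round(4), np.polyfit(P[:,1],P[:,0],1))
for row in (123,127,135): 
    x=np.flatnonzero(m[row]);print(row,x[0],x[-1],ray(g,[[x[0],row],[x[-1]+1,row]],.1845,I)[:,1])
E
```

```text
[ 0.56233    -0.17249512  0.34195173] cmd z 0.3437
[(110, np.int64(120)), (120, np.int64(120)), (130, np.int64(120)), (140, np.int64(120)), (150, np.int64(120)), (160, np.int64(120)), (170, np.int64(120)), (180, np.int64(120)), (190, np.int64(120)), (200, np.int64(120)), (310, np.int64(120)), (320, np.int64(120)), (330, np.int64(120)), (340, np.int64(120)), (350, np.int64(120)), (360, np.int64(120)), (370, np.int64(120)), (380, np.int64(120)), (390, np.int64(120))]
[0.0629 0.0629 0.0629 0.0629 0.0629 0.0629 0.0629 0.0629 0.0629 0.0629
 0.0628 0.0628 0.0628 0.0628 0.0628 0.0628 0.0628 0.0628 0.0628] [-0.0693 -0.0645 -0.0598 -0.055  -0.0502 -0.0454 -0.0407 -0.0359 -0.0311
 -0.0263  0.0262  0.031   0.0358  0.0406  0.0453  0.0501  0.0549  0.0597
  0.0644] [-0.0006818   0.06285312]
123 97 402 [-0.07574459  0.07086193]
127 98 401 [-0.07552121  0.07061684]
135 99 400 [-0.07555367  0.07060589]
```

```bash
python3 - <<'E'
from h import *
from cell import r
p,o=boxpose(-.013,.150,.26)
r.reach(p,o);r.dwell(.2)
s=r.read_state();b=s["wrist_force"];np.save("b.npy",b);print(s["time_s"],s["ee_pos"]-p,b,s["joints"].round(2))
p,o=boxpose(-.013,.080,.26)
r.line_to(p,max_speed=.08);r.dwell(.15)
s=r.read_state();print(s["time_s"],s["ee_pos"]-p,s["wrist_force"]-b,(R.from_rotvec(s["eef_rot"]).inv()*R.from_rotvec(o)).as_rotvec())
f=r.grab_frame("scene");im=f["color"][180:300,150:290]
cv2.imwrite("pics/s1.png",cv2.resize(im,None,fx=4.5,fy=4.5,interpolation=cv2.INTER_CUBIC)[:,:,::-1])
E
```

```text
8.7667 [ 0.00030204 -0.00129157  0.00010794] [-0.29283592  0.13201897 -4.48660364] [0.16 0.44 1.41 0.08 1.54 0.3 ]
9.9417 [1.72857118e-04 5.18979310e-05 6.78559269e-04] [1.10433544 0.14792454 0.73954396] [ 0.00126621 -0.00041871  0.00016268]
```

View pics/s1.png

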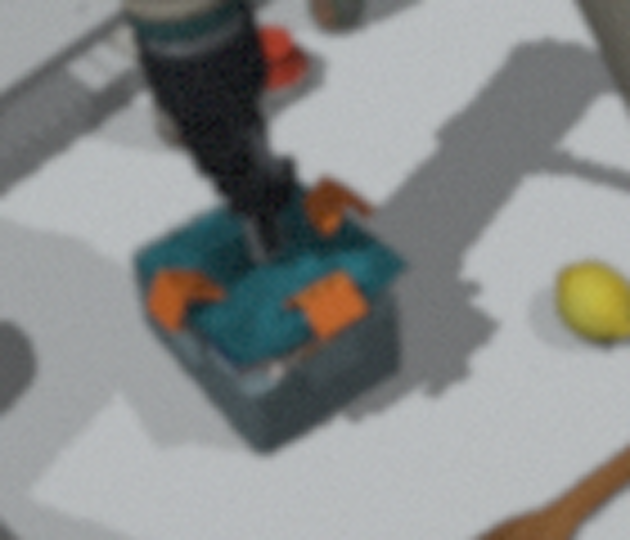

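```bash
python3 - <<'E'
from h import *
from cell import r
Rb=R.from_rotvec([0,0,BY])
s=r.read_state();b=s["wrist_force"];L=[]
for k in range(0,20):
    d=.001*(k+1)
    p,o=boxpose(-.013+d*np.cos(.26),.0798-d*np.sin(.26),.26)
    r.line_to(p,o,max_speed=.03)
    s=r.read_state();F=Rb.inv().apply(s["wrist_force"]-b);L.append((k+1,*F.round(1),*(Rb.inv().apply(s["ee_pos"]-p)*1e3).round(1)))
    if F[0]<-5 or abs(F[2])>10: break
for l in L:print(*l)
print(s["time_s"])
E
```

```text
1 -0.2 -0.5 -0.5 0.1 -0.0 0.1
2 -0.1 0.3 -0.2 0.1 -0.0 -0.1
3 -0.7 0.4 0.8 0.1 -0.0 -0.0
4 0.3 0.1 0.3 0.1 -0.0 -0.0
5 0.7 -0.3 0.5 0.1 -0.0 -0.0
6 -0.5 0.5 -0.5 0.1 -0.0 -0.0
7 -0.2 -1.1 -0.6 0.1 -0.0 -0.0
8 -0.1 0.2 0.8 0.1 -0.0 -0.0
9 0.2 -0.4 0.1 0.1 -0.0 -0.0
10 -1.2 0.4 0.3 0.0 -0.0 -0.0
11 -0.6 -0.1 0.3 0.1 0.0 -0.1
12 0.0 -0.3 -0.4 0.1 0.0 -0.0
13 0.3 -0.3 -0.0 0.1 -0.0 0.0
14 -0.7 0.6 -0.2 0.0 -0.0 -0.0
15 -1.2 -0.6 0.1 0.1 -0.0 -0.0
16 -1.1 -0.0 0.0 -0.1 0.0 -0.0
17 -2.8 -0.0 3.4 -0.7 0.0 0.1
18 -6.6 -0.5 5.1 -1.2 -0.0 0.4
14.4917
```

```bash
python3 - <<'E'
from h import *
from cell import r
Rb=R.from_rotvec([0,0,BY]);b=np.load("b.npy");L=[]
def step(ox,oz,th,v=.04):
    p,o=boxpose(ox,oz,th);r.line_to(p,o,max_speed=v)
    s=r.read_state();F=Rb.inv().apply(s["wrist_force"]-b);T=Rb.inv().apply(s["torque"])
    print(round(th,2),round(ox*1e3,1),round(oz*1e3,1),F.round(1),T.round(2),(Rb.inv().apply(s["ee_pos"]-p)*1e3).round(1),round(s["time_s"],2));return F
q=np.array([.0715,.0116])
for th in np.linspace(.26,0,9):
    c,n=np.cos(th),np.sin(th)
    F=step(.0725-(q[0]*c+q[1]*n),.069-(-q[0]*n+q[1]*c),th)
    if np.abs(F).max()>12: print("STOP");break
E
```

```text
0.26 0.4 76.2 [ 0.5 -0.5  1.4] [-0.   -0.28 -0.02] [ 0.5  0.  -0. ] 14.74
0.23 0.2 73.8 [0.9 0.9 0.4] [-0.02 -0.26 -0.01] [0.1 0.  0. ] 15.06
0.2 0.1 71.5 [ 1.2 -0.   1. ] [-0.01 -0.24 -0.  ] [0.1 0.  0.1] 15.38
0.16 0.1 69.1 [ 0.9 -0.4  2.5] [-0.01 -0.21 -0.03] [0.1 0.  0.1] 15.69
0.13 0.1 66.8 [0.9 0.2 1.1] [ 0.01 -0.2   0.  ] [0.  0.  0.1] 16.01
0.1 0.2 64.4 [0.5 0.3 1.4] [-0.01 -0.13 -0.03] [0.1 0.  0.1] 16.32
0.06 0.4 62.1 [ 0.2 -0.7  0.8] [-0.   -0.08 -0.02] [-0.   0.   0.1] 16.64
0.03 0.7 59.7 [-0.  -0.3  1.1] [ 0.   -0.13  0.  ] [0. 0. 0.] 16.96
0.0 1.0 57.4 [-0.8 -0.2  1.5] [-0.    0.    0.01] [-0.  0.  0.] 17.27
```

```bash
python3 - <<'E'
from h import *
from cell import r
Rb=R.from_rotvec([0,0,BY]);b=r.read_state()["wrist_force"]
def step(oz):
    p,o=boxpose(.001,oz,0);r.line_to(p,o,max_speed=.02)
    s=r.read_state();F=Rb.inv().apply(s["wrist_force"]-b);T=Rb.inv().apply(s["torque"])
    print(round(oz*1e3,1),F.round(1),T.round(2),(Rb.inv().apply(s["ee_pos"]-p)*1e3).round(1),round(s["time_s"],2));return F
for z in (58.5,59.3,60,60.5):
    if abs(step(z*1e-3)[2])>4:break
step(.057)
for z in (56.3,55.8,55.4,55,54.6,54.2,53.8):
    if step(z*1e-3)[2]>6:break
f=r.grab_frame("scene");im=f["color"][180:300,150:290]
cv2.imwrite("pics/s2.png",cv2.resize(im,None,fx=4.5,fy=4.5,interpolation=cv2.INTER_CUBIC)[:,:,::-1])
E
```

```text
58.5 [ 1.2  0.4 -0.2] [ 0.   -0.03 -0.02] [0.4 0.  0.2] 17.52
59.3 [ 0.4  0.4 -0.9] [ 0.01 -0.07  0.  ] [0.1 0.  0.1] 17.77
60.0 [ 1.  -0.2 -0.4] [-0.01  0.07 -0.03] [-0. -0. -0.] 18.02
60.5 [ 2.4 -0.3 -3.3] [ 0.01 -0.07 -0.04] [ 0.  -0.  -0.4] 18.27
57.0 [ 1.2  0.5 -1.1] [-0.03 -0.04 -0.01] [-0.   0.   0.1] 18.6
56.3 [-0.5 -0.2  3.4] [-0.06  0.19 -0.03] [-0.   0.   0.5] 18.85
55.8 [-0.9 -0.8  8.2] [-0.17  0.35 -0.04] [-0.1  0.   1. ] 19.1
```

View pics/s2.png

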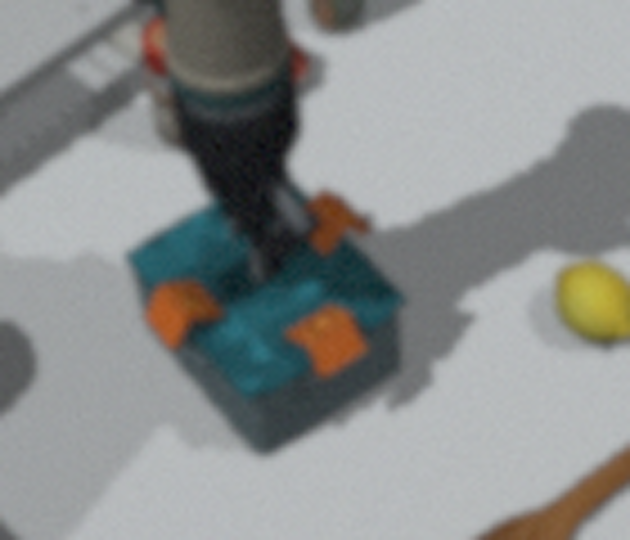

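```bash
cat >> h.py <<'E'
def press(r,lx,ly,Fmax=20,off=(.001,0)):
    Rb=R.from_rotvec([0,0,BY]);q=BOX+Rb.apply([lx+off[0],ly+off[1],0]);o=down(BY).as_rotvec()
    P=lambda z:np.array([q[0],q[1],z+.173])
    r.reach(P(.150),o);r.line_to(P(.104),max_speed=.12);r.dwell(.1)
    b=r.read_state()["wrist_force"];z=.104;L=[]
    while z>.074:
        z-=.001 if z>.088 else .0005
        r.line_to(P(z),max_speed=.03)
        s=r.read_state();F=Rb.inv().apply(s["wrist_force"]-b);L.append((round(z*1e3,1),round((s["ee_pos"][2]-.173)*1e3,1),F.round(1).tolist()))
        if F[2]>Fmax or np.hypot(F[0],F[1])>9:break
    for l in L:print(*l)
    r.line_to(P(.150),max_speed=.2);print(r.read_state()["time_s"])
E
python3 - <<'E'
from h import *
from cell import r
p,o=boxpose(.001,.0565,0)
r.set_gripper(.5);r.line_to(p+[0,0,.09],max_speed=.2);r.set_gripper(0,force=60)
press(r,-.077,0)
E
```

```text
103.0 103.5 [1.3, -0.1, -0.2]
102.0 102.0 [1.7, 0.5, -0.8]
101.0 100.9 [0.1, -0.4, -0.6]
100.0 100.0 [0.3, -0.3, -0.4]
99.0 99.0 [0.6, 0.7, 0.6]
98.0 98.0 [0.4, 1.4, 0.3]
97.0 96.9 [-0.2, 0.3, 0.5]
96.0 95.9 [0.2, 0.7, 0.8]
95.0 94.9 [0.0, 1.6, 0.2]
94.0 93.9 [0.1, 0.2, 1.0]
93.0 92.9 [-0.2, 1.5, 0.2]
92.0 91.9 [0.1, 0.4, 0.6]
91.0 91.0 [0.8, 0.6, 1.2]
90.0 90.1 [0.6, 0.9, 1.8]
89.0 89.1 [-1.0, 0.4, 3.9]
88.0 88.0 [-0.5, 0.2, 3.9]
87.5 87.5 [-2.0, 0.1, 4.6]
87.0 87.1 [-2.1, 0.2, 5.6]
86.5 86.5 [-0.5, 0.7, 3.8]
86.0 86.1 [-1.7, 0.7, 5.2]
85.5 85.2 [-0.4, 1.1, 0.1]
85.0 84.8 [1.0, 0.1, 0.1]
84.5 84.5 [1.2, -0.7, 1.3]
84.0 84.0 [-0.0, -0.8, 1.2]
83.5 83.8 [0.0, -1.4, 4.3]
83.0 83.7 [-1.9, -1.4, 7.7]
82.5 83.7 [-1.0, -1.6, 10.8]
82.0 83.6 [-2.8, -1.3, 13.0]
81.5 83.6 [-2.1, -3.2, 16.3]
81.0 83.5 [-4.2, -3.1, 20.4]
29.65
```

```bash
sed -i 's/\.104/.097/g' h.py; python3 - <<'E'
from h import *
from cell import r
press(r,0,.062,15);press(r,0,-.062,15)
r.reach([.40,.19,.36],down(BY).as_rotvec())
s=r.read_state();f=r.grab_frame("wrist");f["T"]=toolT(s);pickle.dump(f,open("w5.pkl","wb"))
t=r.grab_frame("scene");pickle.dump(t,open("s5.pkl","wb"));top=r.grab_frame("top");pickle.dump(top,open("t5.pkl","wb"))
a=cv2.resize(t["color"][180:300,150:290],(466,400));b=cv2.resize(top["color"][155:235,135:215],(320,320))
m=np.zeros((400,800,3),np.uint8);m[:,:466]=a;m[:320,470:790]=b
cv2.imwrite("pics/f.png",m[:,:,::-1]);print(s["time_s"])
E
```

```text
96.0 96.7 [1.4, 0.7, 0.1]
95.0 95.1 [1.4, 1.0, 0.5]
94.0 93.9 [1.1, 1.0, 0.2]
93.0 92.9 [1.5, 1.2, 0.6]
92.0 91.9 [0.9, 1.0, 0.9]
91.0 90.9 [0.7, 0.2, 0.5]
90.0 89.9 [0.9, 0.5, 0.3]
89.0 89.0 [1.1, 1.0, 1.0]
88.0 88.1 [0.6, 0.7, 2.5]
87.5 87.7 [0.2, 0.8, 2.3]
87.0 87.0 [1.1, 1.4, 2.8]
86.5 86.6 [0.2, 2.2, 3.3]
86.0 86.3 [0.0, 3.0, 4.8]
85.5 85.7 [1.1, 3.2, 3.3]
85.0 84.3 [1.6, 0.8, 1.3]
84.5 84.1 [1.1, -0.7, 1.4]
84.0 83.8 [0.9, -1.0, 1.2]
83.5 83.4 [0.5, -1.3, 0.8]
83.0 83.2 [-0.2, -1.5, 3.6]
82.5 83.2 [-1.1, -1.6, 5.1]
82.0 83.1 [-2.4, -3.0, 7.9]
81.5 83.1 [-2.3, -2.6, 10.8]
81.0 83.1 [-3.5, -2.0, 13.1]
80.5 83.0 [-3.1, -2.9, 15.0]
37.325
96.0 96.6 [1.1, -0.6, -0.8]
95.0 95.1 [1.2, -1.3, -0.1]
94.0 93.9 [1.2, -1.4, 0.0]
93.0 92.9 [1.7, -0.9, -0.2]
92.0 91.9 [1.1, -0.8, 0.9]
91.0 90.9 [1.2, -2.2, 0.4]
90.0 90.0 [0.7, -1.5, 0.8]
89.0 89.0 [0.7, -1.2, -0.2]
88.0 88.0 [0.9, -1.9, 0.9]
87.5 87.5 [0.8, -1.2, 1.0]
87.0 87.1 [1.4, -2.3, 1.8]
86.5 86.7 [1.6, -4.0, 4.1]
86.0 86.2 [0.3, -3.7, 5.1]
85.5 85.9 [1.3, -4.5, 6.1]
85.0 85.4 [1.7, -4.0, 5.2]
84.5 84.8 [0.3, -3.7, 5.1]
84.0 84.2 [2.1, -3.9, 3.7]
83.5 83.8 [0.3, -4.6, 5.3]
83.0 83.5 [0.4, -4.1, 6.8]
82.5 83.1 [1.0, -4.6, 6.5]
82.0 83.0 [-1.0, -5.3, 8.3]
81.5 81.8 [1.0, -3.3, 5.0]
81.0 81.4 [0.3, -3.6, 6.0]
80.5 81.3 [0.3, -4.1, 8.4]
80.0 81.2 [-1.2, -5.0, 11.2]
79.5 81.2 [-1.7, -3.6, 14.0]
79.0 81.1 [-1.7, -4.5, 16.5]
45.8417
46.5167
```

View pics/f.png

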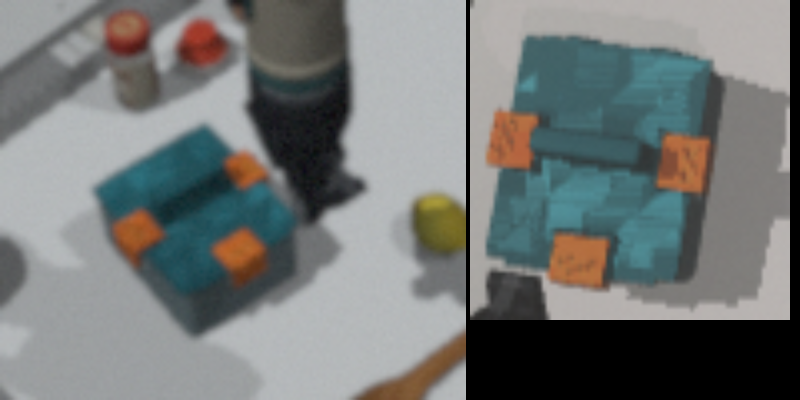

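```bash
python3 - <<'E'
from h import *
from cell import r
Rb=R.from_rotvec([0,0,BY]);q=BOX+Rb.apply([.001,-.062,0]);o=down(BY).as_rotvec()
P=lambda z:np.array([q[0],q[1],z+.173])
r.reach(P(.125),o);b=r.read_state()["wrist_force"];r.line_to(P(.089),max_speed=.15)
for z in (.086,.084,.083,.082,.081,.080,.079):
    r.line_to(P(z),max_speed=.03);s=r.read_state();F=s["wrist_force"]-b;print(z,s["ee_pos"][2]-.173,F.round(1))
    if F[2]>14:break
r.line_to(P(.13),max_speed=.2);print(r.read_state()["time_s"])
E
```

```text
0.086 0.08691471236864456 [-0.9 -0.2  0.7]
0.084 0.08403026322592205 [-0.1  0.5  0.5]
0.083 0.08286916555810525 [-0.1  0.8  0.4]
0.082 0.08206000199295266 [0.1 0.1 0.7]
0.081 0.08158771300091622 [-1.5 -0.1  4.9]
0.08 0.08131784234684242 [-2.1 -1.2  9.9]
0.079 0.08117429388618641 [-3.1 -1.2 15. ]
49.9167
```

The right tab stayed down: there was no spring force until the tip reached the latched height. All three have clicked, so I'm handing in.

```bash
python3 - <<'E'
from cell import r
print(r.hand_in())
E
```

```text
the job is handed in; nothing more can be done
None
```

The lid is hooked in and lying flush, and all three tabs clicked and looked down afterwards (the right one also re-checked by touch); the highest tab force I read was about 20 N, and I handed in at about 50 s, with no verdict returned.

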